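Hang a sample pail on the spring balance by its bail

TASK

Weigh the small steel pail of sample tubes: raise its folded-down wire bail upright while the pail stands on the bench, then lift the pail by the bail and hang it on the hook of the spring balance, with the hook in the kink at the middle of the bail. Let the balance take the weight gradually, so that the hook neither bounces nor is pulled down onto its lower stop, and leave the pail hanging still, free and upright. Be gentle with the pail and the balance, never tip the pail far, and leave the bottle, the tube rack and the tip box alone.

Things in the scene. Friction and masses are not known exactly. Their poses are not given: they have to be found in the camera images.
- pail: Open round steel pail, 96 mm across the rim, 88 mm across the foot, 70 mm tall, holding short capped tubes, all below the rim; mass unknown, 0.15 to 0.55 kg. Origin: centre of its underside, z up; y: along the line of the two bail ears, which is 62 mm above the underside. The bail is folded down over its +x side, which faces roughly away from the robot.
- bail (a joint): Angle of the wire bail about the ear line, rad: 0 upright, positive leaning to the pail's +x side, 1.57 level, folded down at the start at 1.65 to 1.95; range -0.6 to 2.05. Light friction (0.011 N m) keeps it where it is left. The bail weighs 15 g, is bent from 5 mm wire and is 111 mm wide at the ears. Folded, its crown is 9 to 14 mm clear of the pail's wall, 33 to 57 mm above the bench.
- bail_mid (a point): Centre of the bare wire at the peak of the kink in the middle of the bail's crown, 74 mm from the ear line; the kink is 20 mm wide at its foot and stands 8 mm farther out than the rest of the crown. Moves with the bail; axes as the pail's when the bail is upright.
- bail_grip (a point): Centre of the black plastic sleeve (9 mm in diameter, 27 mm long) on the pail's +y half of the crown, 26 mm from the middle, 66 mm from the ear line. Moves with the bail. An equal sleeve lies on the -y half. The crown is straight but for the kink, 80 mm long, parallel to the pail's y axis.
- balance: Spring balance fixed to the bench: a grey foot plate 100 x 130 x 14 mm and an aluminium column 30 x 36 mm, 310 mm tall (322 with its cap), whose front face is 115 mm beyond the hook's saddle. Origin on the bench straight below the saddle; z up, x from the saddle towards the column. The hook's arm runs from the column along -x, roughly towards the robot.
- hook (a joint): How far the hook has been drawn down along the column, m: 0 empty, lower stop at 0.085. The spring is soft, 80 N/m after a small preload (about 0.23 N), with light damping; the pail draws it down by 17 to 66 mm according to its mass.
- hook_seat (a point): Top of the 7 mm round bar in the middle of the hook's saddle, 238.5 mm above the bench when empty; moves with the hook. The saddle is level, 24 mm long, along the balance's x axis. On the -x side it ends in an upturned tip, 16 mm high, 22 mm from here; on the +x side the bar rises 14 mm and runs on to the column. The bail is lowered over the tip, its crown across the saddle.
- reagent_bottle: White plastic bottle 54 mm across and 85 mm tall with a white cap, loose, between the pail and the balance and nearer to the robot; to be left alone. Origin: centre of its underside.
- tube_rack: Blue tube rack 110 x 200 x 45 mm with small tubes up to 71 mm high, loose at the left; to be left alone. Origin: centre of its underside.
- tip_box: Blue tip box with a clear lid, 92 x 127 x 85 mm, loose at the right; to be left alone. Origin: centre of its underside.

How it is judged (in metres and radians):
On the way, in this order (a step that is already met when the one before it is completed fails the run):
1. the bail has been raised upright (within 0.3 rad) while the pail stands on the bench (value of joint bail between -0.3 and 0.3 rad and height (world z) of pail below 0.006 m), for 0.2 s.
2. the pail has been lifted by the upright bail at least 30 mm off the bench (height (world z) of pail above 0.03 m and value of joint bail between -0.5 and 0.5 rad), for 0.2 s.
At the end, for the whole second after the job is handed in: The pail hangs from the balance's hook by the kink of its bail (peak of the kink within 14 mm of the saddle), drawing the hook down by more than 12 mm, its underside more than 15 mm above the bench, upright within 0.26 rad (15 degrees), at rest (pail below 40 mm/s, hook below 20 mm/s) and released (distance between bail_mid and hook_seat below 0.014 m and contact force between pail and hook above 1 N and value of joint hook above 0.012 m and height (world z) of pail above 0.015 m and angle between pail's own z axis and vertical below 0.26 rad and linear speed of pail below 0.04 m/s and velocity of joint hook between -0.02 and 0.02 m/s); the robot touches nothing.
It fails at once if the hook bounces or is jerked (faster than 0.1 m/s), or is pulled down onto its lower stop (beyond 82 mm) (velocity of joint hook above 0.1 m/s or velocity of joint hook below -0.1 m/s or value of joint hook above 0.082 m).
It fails at once if the pail is tipped by more than 0.45 rad (angle between pail's own z axis and vertical above 0.45 rad).
It fails at once if the pail is pressed onto the bench with more than 20 N (contact force between pail and table above 20 N).
It fails at once if the robot pushes on the balance with more than 15 N (contact force between any of the arm, the fingers and balance above 15 N).
It fails at once if the bottle, the rack or the tip box is moved by more than 15 mm or knocked (distance of any of reagent_bottle, tube_rack, tip_box from where it was at the start of the episode above 0.015 m).
It also fails if it takes over 72 s, if anything falls off the work surface, if the arm or the gripper's body presses on something with over 40 N, if the wrist force passes 120 N, or if a joint passes its speed limit or range.

ROBOT

A 6-joint arm with a two-finger parallel gripper is mounted at the origin on the work surface. World frame = base frame: x ahead of the robot, y to its left, z up, the work surface at z = 0. Lengths are in mm, angles in degrees, forces in N, time in s.
With the tool pointing down it reaches from about 300 to 1000 mm from the base axis. Payload 5.1 kg.
Tool frame: the origin (TCP) lies between the finger pads; the fingertips stand 25 mm ahead of it and the grasp point (between the pads) lies 6 mm ahead of it; z points along the fingers, x is the direction in which the jaws open and shut, and the axes are right-handed (so a half turn about z gives the same grasp; the last joint's range is limited). The gripper opens to 95 mm and grips with 3 to 60 N. Pads are 20 mm wide; open, the fingers measure 119 mm over their backs; the gripper's body (75 mm by 180 mm) begins 59 mm behind the grasp point.
Start: joints at [-74.691, 7.093, 94.555, -0, 78.352, -4.733], TCP at [222.729, -610.636, 239.656] pointing down, gripper open.
Joint ranges: [-149.61, 149.61], [-58.7, 133.49], [1.44, 155.28], [-77.14, 257.14], [18.33, 153.61], [-166.67, 166.67]. Speed limits (degrees/s): [147.25, 147.25, 180, 180, 180, 180].

INTERFACE

Orientations are given as a 3x3 rotation matrix whose columns are the frame's x, y, z axes.
In Python, from rig import arm gives the robot as it stands.
- The arm moves only by the shell command python3 -m inch 'ROWS' [OPENING]. ROWS is JSON, a list of rows, each a list of 6 numbers: the shift along the tool's x, y, z as a fraction of full scale, then the turn, a rotation vector about the tool's x, y, z as a fraction of full scale. A call has 1 to 8 rows; each row shifts and turns the commanded pose from where the row before left it, along the tool's axes as they then stand; what a row does not reach is not made up. Full scale, the value 1, is 0.05 m for a shift and 30 degrees for a turn. A row lasts 1/8 s, in which the tool goes at most 62.5 mm and 10.7 degrees, less where a joint would pass 70% of its speed; a pose out of reach is approached as far as the arm can. A call with a number of a shift or a turn outside -1 to 1 is refused whole. A call with a gripper value outside its range is refused whole. OPENING is the gripper's target within -1 to 1 (fully open at 1, half-way at 0, shut at -1), set as the call begins (- or left out, the last holds). The fingers move at their own pace and stop on an object; the grip force is fixed at half the most. Time passes only in rows, so rows that do not move let the fingers close. It gives the time, the measured TCP pose, the force and the opening at its end, in the units of the state.
- arm.observe(): the state, without advancing time (a new reading comes with each control period).
- arm.snapshot(name): name is "scene" or "top" or "wrist"; returns a dict with "pixels" (384x512x3 uint8, red, green, blue), "depth" (384x512 float32, mm along the optical axis (not along the pixel's ray), 0 where there is no reading), "intrinsics" (3x3 intrinsics, pixels), "dist_coeffs" ([k1, k2, p1, p2, k3] as OpenCV has them; the pictures are not rectified), "T" (4x4, takes a point from camera to world coordinates); the wrist camera has in their place "T_tool_cam" (4x4, takes a point from camera to tool coordinates, whose origin is the TCP and whose axes are the tool frame's). Camera axes: x right, y down, z forward; pixel columns grow to the right and rows downward; lengths in mm; the calibration is good to about 2 mm. A picture is of the moment at which its call begins: read the wrist's pose just before it.
- arm.hand_in(): hands the job in, once; it reports no verdict.
The state is a dict: "time": time; "q": joint angles; "qd": joint speeds; "joint_efforts": joint torques, N m; "tcp_pos": TCP position; "ee_rot": TCP orientation; "force": force on the tool from outside, world axes, zero at the start; "wrist_torque": the same for the moment, N m; "gripper_width": finger opening in mm.
Only numpy, scipy, OpenCV 4.12 (cv2) and the standard library are available. Lean on these libraries where they do the work, as an engineer would, in place of code of your own. Each camera call takes 0.05 s, during which the arm holds its last target. There are 200 camera calls.

## Working session

There is one attempt and no reset: what is moved stays moved. The work goes in short steps, Python scripts to look and compute and a shell command to move; the robot and the scene stay as the last step left them, time stands still between calls to the robot, and variables do not carry over. Pictures are saved under pics/ and viewed, on a budget of 10 in all, crops included, one or two more only if the job needs it, and the job is handed in when it is done.

```bash
ls; mkdir -p pics; cat > h.py <<'E'
import numpy as np, cv2
from rig import arm
def cloud(s,T):
    K=np.array(s["intrinsics"]);D=s["depth"];h,w=D.shape
    u,v=np.meshgrid(np.arange(w),np.arange(h))
    p=cv2.undistortPoints(np.stack([u,v],-1).reshape(-1,1,2).astype(np.float32),K,np.array(s["dist_coeffs"],float)).reshape(h,w,2)
    P=np.dstack([p[...,0]*D,p[...,1]*D,D])
    W=P@T[:3,:3].T+T[:3,3]; W[D==0]=np.nan
    return W
def snap(n,f=None):
    o=arm.observe()
    s=arm.snapshot(n)
    if n=="wrist":
        A=np.eye(4);A[:3,:3]=o["ee_rot"];A[:3,3]=o["tcp_pos"];T=A@np.array(s["T_tool_cam"])
    else: T=np.array(s["T"])
    if f: cv2.imwrite("pics/"+f,s["pixels"][...,::-1])
    return s,cloud(s,T),T
E
python3 - <<'E'
from h import *
a,Wa,_=snap("scene");b,Wb,_=snap("top")
im=np.vstack([a["pixels"],b["pixels"]])
cv2.imwrite("pics/a.png",a["pixels"][...,::-1]);cv2.imwrite("pics/b.png",b["pixels"][...,::-1])
np.save("Wa",Wa);np.save("Wb",Wb);print(arm.observe())
E
```

```text
pics
{'time': 0.1, 'q': array([-7.46911107e+01,  7.13083903e+00,  9.46239674e+01,  1.35218555e-03,
        7.83526746e+01, -4.73221168e+00]), 'qd': array([ 0.12641579,  0.00985334, -0.17734129,  0.08249087, -0.03297076,
        0.05192852]), 'joint_efforts': array([ 9.00220984e-04, -4.18881440e+01, -3.61096573e+01,  7.77882873e-02,
        4.62092331e-02, -6.26746646e-05]), 'tcp_pos': array([ 222.59594106, -610.14177421,  238.52136219]), 'ee_rot': array([[ 3.42689203e-01, -9.39448714e-01, -4.72985041e-04],
       [-9.39446977e-01, -3.42689483e-01,  1.81543483e-03],
       [-1.86759492e-03, -1.77785549e-04, -9.99998240e-01]]), 'force': array([ 0.44975117,  0.22723913, -0.49021497]), 'wrist_torque': array([0.02233021, 0.01667911, 0.03079649]), 'gripper_width': 95.51112400455857}
```

View pics/a.png

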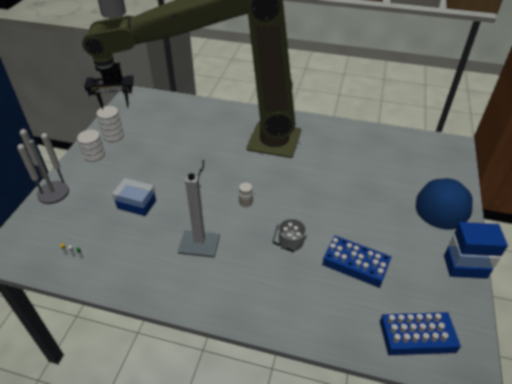

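View pics/b.png

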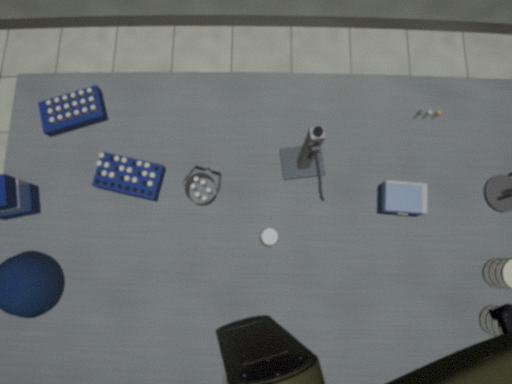

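The scene picture shows the pail at (290,235), balance at (200,220) and bottle at (246,193). The top picture shows the pail at (202,187) with its bail above it, the hook tip at about (322,197), the column cap at (317,132) and the bottle at (269,236).

```bash
python3 - <<'E'
import numpy as np
W=np.load("Wb.npy")
def c(n,v0,v1,u0,u1,z0,z1):
    P=W[v0:v1,u0:u1].reshape(-1,3);P=P[(P[:,2]>z0)&(P[:,2]<z1)]
    print(n,len(P),np.median(P,0).round(1),P.min(0).round(),P.max(0).round())
c("pail",155,212,175,230,30,90)
c("bail",160,172,180,225,20,80)
c("cap",120,145,300,335,300,340)
c("column",120,180,295,335,60,340)
c("foot",140,185,275,330,8,20)
c("bottle",220,255,255,285,60,110)
P=W[140:205,295:335].reshape(-1,3);P=P[(P[:,2]>200)&(P[:,2]<295)]
print(P[np.argsort(P[:,0])].round()[::4])
P=W[150:212,175:230]
for v in range(155,176,2):print(v,[(int(W[v,u,0]),int(W[v,u,1]),int(W[v,u,2])) for u in range(182,226,5)])
E
```

```text
pail 578 [561.4 192.5  56.9] [496. 131.  30.] [616. 241.  75.]
bail 57 [606.9 191.7  42.3] [598. 146.  34.] [616. 222.  49.]
cap 206 [ 628.3 -116.1  311.5] [ 615. -137.  300.] [648. -99. 325.]
column 717 [ 618.5 -115.8  255.1] [ 532. -139.   60.] [648. -99. 325.]
foot 830 [629.3 -96.1  13.8] [ 584. -184.    8.] [691. -49.  20.]
bottle 228 [402.3 -16.3  85. ] [380. -40.  60.] [425.   5.  90.]
[[ 479. -142.  254.]
 [ 482. -143.  252.]
 [ 485. -139.  248.]
 [ 492. -137.  241.]
 [ 495. -136.  237.]
 [ 497. -141.  237.]
 [ 501. -137.  242.]
 [ 505. -139.  236.]
 [ 510. -133.  237.]
 [ 512. -138.  238.]
 [ 515. -133.  239.]
 [ 518. -137.  246.]
 [ 520. -132.  247.]
 [ 523. -132.  248.]
 [ 527. -134.  252.]
 [ 529. -136.  253.]
 [ 532. -136.  252.]
 [ 537. -131.  253.]
 [ 540. -129.  249.]
 [ 544. -129.  254.]
 [ 547. -129.  250.]
 [ 550. -130.  249.]
 [ 555. -132.  251.]
 [ 557. -132.  251.]
 [ 560. -130.  250.]
 [ 564. -131.  254.]
 [ 567. -132.  252.]
 [ 572. -129.  252.]
 [ 575. -125.  252.]
 [ 577. -124.  253.]
 [ 583. -125.  251.]
 [ 590. -125.  252.]
 [ 595. -125.  252.]
 [ 600. -122
[... 1896 characters left out ...]
2, 244, -5), (621, 226, 2), (611, 204, 41), (611, 188, 43), (622, 179, 0), (622, 163, 1), (621, 147, 3), (622, 132, 1)]
169 [(614, 258, 0), (615, 243, -1), (604, 218, 43), (615, 210, 0), (605, 188, 41), (606, 174, 37), (615, 163, 0), (615, 147, 2), (616, 132, 0)]
171 [(608, 258, 0), (608, 242, 0), (597, 218, 45), (609, 210, -1), (610, 195, -3), (610, 179, -3), (599, 158, 42), (610, 148, -3), (609, 131, 0)]
173 [(601, 257, 2), (602, 242, -1), (601, 225, 2), (586, 199, 66), (588, 185, 60), (586, 169, 67), (602, 163, 1), (592, 142, 45), (603, 131, -2)]
175 [(595, 257, 0), (594, 241, 3), (580, 214, 65), (584, 202, 48), (586, 187, 42), (584, 171, 53), (597, 163, -4), (596, 147, 0), (596, 131, 3)]
```

```bash
python3 -m inch '[[0,0,-1,0,0,-0.35],[0,0,-1,0,0,-0.35],[0,0,-1,0,0,-0.35],[0,0,-1,0,0,-0.35],[0,0,0,0,0,-0.35],[0,0,0,0,0,-0.35]]'
cat > go.py <<'E'
# prints tool-frame delta (fractions) from measured pose to a target
from h import *
import sys
from scipy.spatial.transform import Rotation as R
def go(p,Rt=None):
    o=arm.observe();E=np.array(o["ee_rot"]);d=E.T@(np.array(p)-o["tcp_pos"])
    r=R.from_matrix(E.T@Rt).as_rotvec(degrees=True) if Rt is not None else np.zeros(3)
    print("pos",np.round(o["tcp_pos"],1),"shift/50",np.round(d/50,2),"turn/30",np.round(r/30,3),"F",np.round(o["force"],2),"w",round(o["gripper_width"],1),"t",round(o["time"],2))
def rot(yaw,tilt): # tool x ~ pail x (yaw deg), tilt>0: tool z leans back (-pail x)
    return R.from_euler("z",yaw,degrees=True).as_matrix()@R.from_euler("y",tilt,degrees=True).as_matrix()@np.diag([1,-1,-1.])
E
python3 -c "
from go import *
print(arm.snapshot('wrist')['T_tool_cam']);go([520,190,400],rot(-5,0))"
```

```text
time: 0.85
tcp_pos: [222.7, -610.7, 440.3]
ee_rot: [[0.993, -0.115, 0.0], [-0.115, -0.993, -0.001], [0.0, 0.001, -1.0]]
force: [-0.2, 0.5, -0.7]
gripper_width: 95.0
[[ 9.99999867e-01 -2.72550194e-04  4.37186498e-04 -1.62065160e-01]
 [ 1.30570675e-04  9.54974559e-01  2.96687671e-01 -8.50770408e+01]
 [-4.98364266e-04 -2.96687575e-01  9.54974468e-01 -1.44089331e+02]
 [ 0.00000000e+00  0.00000000e+00  0.00000000e+00  1.00000000e+00]]
pos [ 222.7 -610.6  439.5] shift/50 [  4.13 -16.57   0.79] turn/30 [-0.     0.    -0.047] F [-0.23 -0.    0.1 ] w 95.1 t 0.9
```

```bash
python3 -m inch '[[0.28,-1,0,0,0,0],[0.28,-1,0,0,0,0],[0.28,-1,0,0,0,0],[0.28,-1,0,0,0,0],[0.28,-1,0,0,0,0],[0.28,-1,0,0,0,0],[0.28,-1,0,0,0,0],[0.28,-1,0,0,0,0]]'
python3 -m inch '[[0.28,-1,0,0,0,0],[0.28,-1,0,0,0,0],[0.28,-1,0,0,0,0],[0.28,-1,0,0,0,0],[0.28,-1,0.3,0,0,0],[0.28,-1,0.4,0,0,0],[0.28,-1,0.4,0,0,0],[0.28,-1,0.4,0,0,0]]'
python3 -m inch '[[0.3,-0.6,0.3,0,0,-0.05],[0,0,0,0,0,0],[0,0,0,0,0,0]]'
python3 - <<'E'
from go import *
go([560,230,340],rot(-5,0))
s,W,T=snap("wrist","c.png");np.save("Wc",W)
E
```

```text
time: 1.9
tcp_pos: [382.6, -225.5, 439.1]
ee_rot: [[0.992, -0.124, -0.0], [-0.124, -0.992, 0.0], [-0.0, -0.0, -1.0]]
force: [1.3, 0.0, -1.3]
gripper_width: 95.2
time: 2.9
tcp_pos: [542.2, 158.1, 363.5]
ee_rot: [[0.992, -0.123, -0.0], [-0.123, -0.992, -0.0], [-0.0, 0.0, -1.0]]
force: [0.4, -0.2, -0.4]
gripper_width: 95.1
time: 3.28
tcp_pos: [560.3, 183.9, 349.6]
ee_rot: [[0.995, -0.097, -0.0], [-0.097, -0.995, -0.0], [-0.0, 0.0, -1.0]]
force: [0.4, 0.4, -0.1]
gripper_width: 95.0
pos [560.3 183.9 349.6] shift/50 [-0.1  -0.92  0.19] turn/30 [ 0.001  0.001 -0.018] F [ 0.4   0.4  -0.12] w 95.0 t 3.27
```

View pics/c.png

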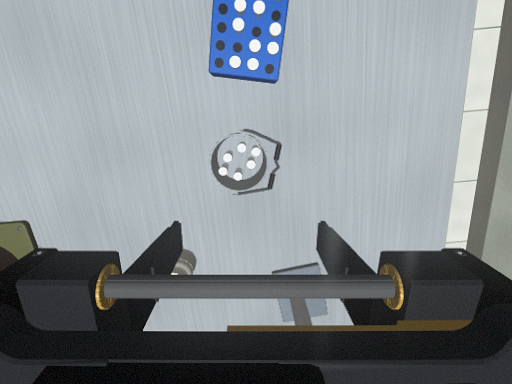

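The wrist picture shows the pail at (240,160), dark sleeves at (278,150) and (272,180), the kink at (277,165), and the ears at (246,130) and (239,193).

```bash
python3 - <<'E'
from go import *
W=np.load("Wc.npy");im=cv2.imread("pics/c.png")
sub=W[120:200,200:290];P=sub.reshape(-1,3);col=im[120:200,200:290].reshape(-1,3).max(1)
rim=P[(P[:,2]>66)&(P[:,2]<76)]
print(len(rim)); c=cv2.minEnclosingCircle(rim[:,:2].astype(np.float32));print("rim",c)
m=(P[:,2]>25)&(P[:,2]<62)&(np.linalg.norm(P[:,:2]-np.array(c[0]),axis=1)>53)
B=P[m];k=col[m]
uv=np.argwhere(m.reshape(80,90))[:,::-1]+[200,120]
for a,b,d in zip(uv,B,k): print(a,b.round().astype(int),d,end="; ")
K=B[k<50]
E
```

```text
412
rim ((544.696533203125, 188.5377655029297), 51.5759391784668)
[244 129] [558 241  61] 101; [247 129] [562 241  60] 100; [248 129] [564 241  60] 124; [248 130] [564 239  62] 92; [249 130] [565 239  60] 90; [250 130] [567 239  61] 87; [251 130] [569 239  59] 91; [252 130] [570 238  59] 103; [249 131] [565 237  61] 99; [250 131] [567 237  60] 92; [251 131] [568 237  60] 97; [252 131] [570 237  60] 96; [253 131] [572 237  60] 88; [254 131] [573 236  57] 85; [255 131] [575 236  55] 110; [252 132] [570 235  58] 93; [253 132] [571 235  60] 92; [254 132] [573 235  58] 99; [255 132] [575 235  57] 89; [256 132] [576 234  56] 87; [257 132] [578 234  55] 113; [255 133] [575 233  58] 101; [256 133] [576 233  57] 99; [257 133] [578 233  56] 92; [258 133] [579 232  54] 88; [259 133] [581 232  53] 116; [256 134] [576 231  56] 108; [257 134] [578 231  55] 94; [258 134] [579 231  55] 99; [259 134] [581 231  55] 89; [260 134] [583 230  53] 95; [261 134] [584 230  52] 114; [258 135] [579 229  56] 104; [259 135] [581 229  54] 98; [260 135] [582 229  54] 97; [261 135] [584 229  52] 96; [262 135] [586 
[... 9239 characters left out ...]
 107; [250 192] [557 134  53] 111; [251 192] [559 133  51] 107; [252 192] [560 133  51] 121; [253 192] [562 133  51] 134; [254 192] [564 133  52] 138; [255 192] [566 132  50] 148; [256 192] [567 132  48] 150; [242 193] [543 135  57] 98; [243 193] [545 135  56] 100; [244 193] [547 135  57] 108; [245 193] [548 134  56] 106; [246 193] [550 133  54] 113; [247 193] [552 133  54] 126; [248 193] [553 133  54] 137; [249 193] [555 133  53] 148; [250 193] [557 132  51] 152; [234 194] [530 136  62] 139; [238 194] [536 135  60] 118; [239 194] [538 135  61] 113; [240 194] [540 134  59] 118; [241 194] [541 133  57] 125; [242 194] [543 133  57] 139; [243 194] [545 133  57] 144; [244 194] [546 133  57] 154;
```

```bash
cat > pail.py <<'E'
from go import *
C=np.array([544,189.5,62]);YAW=-16.3
Rp=R.from_euler("z",YAW,degrees=True).as_matrix()
def crown(th): return C+Rp@np.array([66*np.sin(th),26,66*np.cos(th)])
def tgt(th,tilt,x,z,lift=0):
    Rt=rot(YAW,tilt); return crown(th)-Rt@np.array([x,0,z])+[0,0,lift],Rt
E
python3 - <<'E'
from pail import *
print(crown(1.92))
p,Rt=tgt(1.92,50,37,-50,120);print(p);go(p,Rt)
E
```

```text
[610.82119651 197.04894222  39.41812302]
[551.23133587 214.47423692 155.62238694]
pos [560.4 183.6 350.3] shift/50 [-0.25 -0.6   3.89] turn/30 [ 0.156 -1.663  0.335] F [-0.47  0.15  0.35] w 95.0 t 3.33
```

```bash
python3 - <<'E'
from pail import *
p,Rt=tgt(1.92,50,37,77,80);print(p);go(p,Rt)
E
```

```text
[644.60853169 187.16883398 197.25641337]
pos [560.4 183.6 350.3] shift/50 [ 1.67 -0.23  3.06] turn/30 [ 0.156 -1.663  0.335] F [-0.47  0.15  0.35] w 95.0 t 3.33
```

```bash
python3 -m inch '[[0.83,-0.11,0.5,0,0,0],[0.83,-0.11,0.5,0,0,0],[0,0,0,0.03,-0.333,0.067],[0,0,0,0.03,-0.333,0.067],[0,0,0,0.03,-0.333,0.067],[0,0,0,0.03,-0.333,0.067],[0,0,0,0.03,-0.333,0.067],[0,0,0,0,0,0]]'
python3 - <<'E'
from pail import *
p,Rt=tgt(1.92,50,37,77,0);print(p);go(p,Rt);print(arm.observe()["q"].round())
E
```

```text
time: 4.32
tcp_pos: [644.9, 185.2, 296.1]
ee_rot: [[0.613, -0.281, -0.739], [-0.184, -0.96, 0.213], [-0.769, 0.005, -0.639]]
force: [0.5, 0.7, -0.9]
gripper_width: 94.9
[644.60853169 187.16883398 117.25641337]
pos [644.9 185.2 296.1] shift/50 [ 2.74 -0.06  2.3 ] turn/30 [ 0.006  0.008 -0.008] F [ 0.5   0.66 -0.93] w 94.9 t 4.33
[  5.  34.  65.  21. 128.  27.]
```

```bash
python3 -m inch '[[0.55,0,0.46,0,0,0],[0.55,0,0.46,0,0,0],[0.55,-0.03,0.46,0,0,0],[0.55,-0.03,0.46,0,0,0],[0.54,0,0.46,0,0,0],[0,0,0,0,0,0],[0,0,0,0,0,0]]'
python3 - <<'E'
from pail import *
p,Rt=tgt(1.92,50,37,17,0);print(p);go(p,Rt);print(arm.observe()["q"].round())
s,W,T=snap("wrist","d.png");np.save("Wd",W)
E
```

```text
time: 5.2
tcp_pos: [645.4, 189.9, 123.7]
ee_rot: [[0.619, -0.277, -0.734], [-0.18, -0.961, 0.211], [-0.764, 0.001, -0.645]]
force: [0.4, 0.1, 0.2]
gripper_width: 95.3
[600.49332106 200.06902435  78.68915678]
pos [645.4 189.9 123.7] shift/50 [0.1  0.05 1.28] turn/30 [ 0.007 -0.006  0.002] F [0.44 0.14 0.18] w 95.3 t 5.2
[  5.  41.  71.  18. 115.  22.]
```

View pics/d.png

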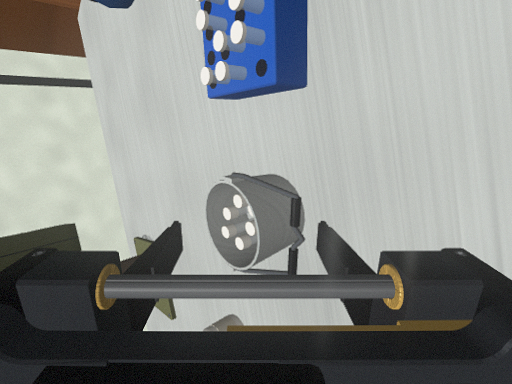

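The wrist picture shows the +y sleeve at (296,210), left of the right-hand (outer) fingertip at (320,225). The other sleeve is at (292,262) and the wall gap is visible.

```bash
python3 - <<'E'
from pail import *
W=np.load("Wd.npy");im=cv2.imread("pics/d.png").max(2);o=arm.observe();E=np.array(o["ee_rot"])
sub=W[194:230,286:304].reshape(-1,3);c=im[194:230,286:304].ravel()
P=sub[(c<60)&(sub[:,2]>20)&(sub[:,2]<60)];Q=(P-o["tcp_pos"])@E
print(len(P),np.median(P,0),"tool",np.median(Q,0),Q.min(0),Q.max(0))
E
```

```text
177 [612.76689387 196.85019722  39.78223228] tool [43.15559494  2.58074963 80.09667054] [ 38.6319237  -10.82823282  77.40710295] [46.21469074 16.20608325 85.11597691]
```

```bash
python3 -m inch '[[0.13,0.05,0.32,0,0,0],[0,0,0.32,0,0,0],[0,0,0.32,0,0,0],[0,0,0.32,0,0,0],[0,0,0,0,0,0],[0,0,0,0,0,0]]'
python3 - <<'E'
from pail import *
for th,ti in [(1.92,50),(1.75,47),(1.5,43),(1.2,38)]:
    p,Rt=tgt(th,ti,43,17,0);print(th);go(p,Rt)
E
```

```text
time: 6.0
tcp_pos: [600.9, 199.8, 75.0]
ee_rot: [[0.616, -0.278, -0.737], [-0.18, -0.961, 0.211], [-0.767, 0.003, -0.642]]
force: [0.4, 1.4, -0.1]
gripper_width: 95.1
1.92
pos [600.9 199.8  75. ] shift/50 [-0.18 -0.   -0.04] turn/30 [ 0.008  0.002 -0.   ] F [ 0.43  1.35 -0.09] w 95.1 t 6.0
1.75
pos [600.9 199.8  75. ] shift/50 [-0.33 -0.   -0.18] turn/30 [0.008 0.102 0.   ] F [ 0.43  1.35 -0.09] w 95.1 t 6.0
1.5
pos [600.9 199.8  75. ] shift/50 [-0.59 -0.   -0.34] turn/30 [0.008 0.235 0.   ] F [ 0.43  1.35 -0.09] w 95.1 t 6.0
1.2
pos [600.9 199.8  75. ] shift/50 [-0.95 -0.   -0.44] turn/30 [0.008 0.402 0.001] F [ 0.43  1.35 -0.09] w 95.1 t 6.0
```

```bash
python3 -m inch '[[-0.09,0,-0.02,0,0,0],[-0.09,0,-0.02,0,0,0],[-0.08,0,-0.07,0,0.05,0],[-0.08,0,-0.07,0,0.05,0],[-0.08,0,-0.06,0,0.05,0],[-0.08,0,-0.05,0,0.04,0],[-0.08,0,-0.05,0,0.04,0],[0,0,0,0,0,0]]'
python3 - <<'E'
from pail import *
for th,ti in [(1.5,43),(1.2,38),(0.9,32)]:
    p,Rt=tgt(th,ti,43,17,0);print(th);go(p,Rt)
s,W,T=snap("wrist","e.png");np.save("We",W)
E
```

```text
time: 7.0
tcp_pos: [594.4, 201.9, 108.7]
ee_rot: [[0.701, -0.277, -0.657], [-0.204, -0.961, 0.188], [-0.683, 0.002, -0.73]]
force: [1.2, -0.8, -0.2]
gripper_width: 95.0
1.5
pos [594.4 201.9 108.7] shift/50 [ 0.02  0.   -0.01] turn/30 [0.008 0.003 0.002] F [ 1.15 -0.83 -0.17] w 95.0 t 7.0
1.2
pos [594.4 201.9 108.7] shift/50 [-0.33  0.   -0.16] turn/30 [0.008 0.169 0.002] F [ 1.15 -0.83 -0.17] w 95.0 t 7.0
0.9
pos [594.4 201.9 108.7] shift/50 [-0.73  0.   -0.18] turn/30 [0.007 0.369 0.002] F [ 1.15 -0.83 -0.17] w 95.0 t 7.0
```

View pics/e.png

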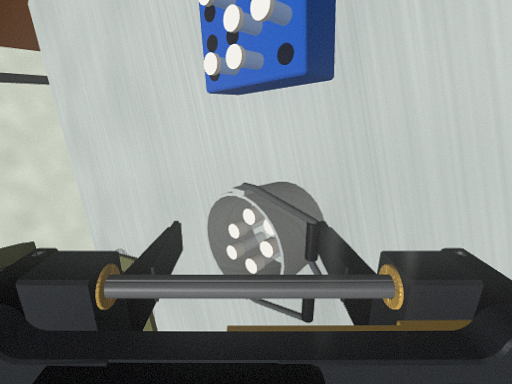

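The sleeve at (313,240) now rests on the outer finger, so the bail is rising with it.

```bash
python3 -m inch '[[-0.08,0,-0.05,0,0.04,0],[-0.08,0,-0.04,0,0.04,0],[-0.08,0,-0.04,0,0.04,0],[-0.09,0,-0.02,0,0.045,0],[-0.1,0,-0.01,0,0.05,0],[-0.1,0,-0.01,0,0.05,0],[-0.1,0,0,0,0.05,0],[-0.1,0,0,0,0.05,0]]'
python3 - <<'E'
from pail import *
for th,ti in [(0.9,32),(0.6,22),(0.3,11),(0,0)]:
    p,Rt=tgt(th,ti,43,17,0);print(th);go(p,Rt)
E
```

```text
time: 8.05
tcp_pos: [571.8, 208.3, 137.0]
ee_rot: [[0.813, -0.278, -0.512], [-0.237, -0.961, 0.145], [-0.532, 0.003, -0.847]]
force: [1.0, -0.5, 0.7]
gripper_width: 95.0
0.9
pos [571.8 208.3 137. ] shift/50 [ 0.01 -0.   -0.09] turn/30 [0.008 0.005 0.002] F [ 1.   -0.48  0.68] w 95.0 t 8.05
0.6
pos [571.8 208.3 137. ] shift/50 [-0.42 -0.   -0.01] turn/30 [0.008 0.338 0.003] F [ 1.   -0.48  0.68] w 95.0 t 8.05
0.3
pos [571.8 208.3 137. ] shift/50 [-0.83 -0.    0.21] turn/30 [0.008 0.705 0.004] F [ 1.   -0.48  0.68] w 95.0 t 8.05
0
pos [571.8 208.3 137. ] shift/50 [-1.18 -0.01  0.55] turn/30 [0.007 1.071 0.004] F [ 1.   -0.48  0.68] w 95.0 t 8.05
```

```bash
python3 -m inch '[[-0.1,0,-0.01,0,0.085,0],[-0.1,0,0,0,0.085,0],[-0.1,0,0,0,0.085,0],[-0.1,0,0,0,0.085,0],[0,0,0,0,0,0]]'
python3 - <<'E'
from pail import *
for th,ti in [(0.6,22),(0.3,11),(0,0)]:
    p,Rt=tgt(th,ti,43,17,0);print(th);go(p,Rt)
E
```

```text
time: 8.68
tcp_pos: [554.9, 213.5, 147.5]
ee_rot: [[0.891, -0.277, -0.36], [-0.258, -0.961, 0.101], [-0.374, 0.002, -0.928]]
force: [0.1, 1.1, -0.2]
gripper_width: 94.8
0.6
pos [554.9 213.5 147.5] shift/50 [-0.01  0.   -0.02] turn/30 [ 0.007 -0.002  0.005] F [ 0.11  1.07 -0.19] w 94.8 t 8.68
0.3
pos [554.9 213.5 147.5] shift/50 [-0.45 -0.    0.13] turn/30 [0.007 0.365 0.006] F [ 0.11  1.07 -0.19] w 94.8 t 8.68
0
pos [554.9 213.5 147.5] shift/50 [-0.85 -0.    0.4 ] turn/30 [0.006 0.732 0.007] F [ 0.11  1.07 -0.19] w 94.8 t 8.68
```

```bash
python3 -m inch '[[-0.11,0,0.02,0,0.09,0],[-0.11,0,0.02,0,0.09,0],[-0.11,0,0.02,0,0.09,0],[-0.11,0,0.02,0,0.09,0],[-0.1,0,0.02,0,0.09,0],[-0.1,0,0.02,0,0.09,0],[-0.09,0,0.02,0,0.09,0],[0,0,0,0,0,0]]'
python3 - <<'E'
from pail import *
for th,ti in [(0,0)]:
    p,Rt=tgt(th,ti,43,17,0);print(th);go(p,Rt)
s,W,T=snap("wrist","f.png");np.save("Wf",W)
E
```

```text
time: 9.68
tcp_pos: [519.5, 223.4, 148.8]
ee_rot: [[0.959, -0.277, -0.054], [-0.277, -0.961, 0.012], [-0.055, 0.003, -0.998]]
force: [0.4, 0.4, -0.4]
gripper_width: 95.1
0
pos [519.5 223.4 148.8] shift/50 [-0.19 -0.01  0.09] turn/30 [0.006 0.106 0.007] F [ 0.4   0.43 -0.36] w 95.1 t 9.68
```

View pics/f.png

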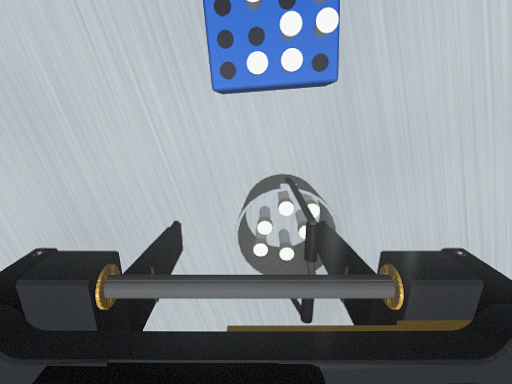

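The bail is almost upright (sleeve at (311,240)) against the outer finger. I'll finish the arc, centre the jaws over the sleeve and measure.

```bash
python3 -m inch '[[-0.09,0,0.03,0,0.05,0],[-0.09,0,0.03,0,0.05,0],[0,0,0,0,0,0],[0.3,0,0,0,0,0],[0.3,0,0,0,0,0],[0.26,0,0,0,0,0],[0,0,0,0,0,0]]'
python3 - <<'E'
from pail import *
p,Rt=tgt(0,0,0,6,0);go(p,Rt)
s,W,T=snap("wrist","g.png");np.save("Wg",W)
o=arm.observe();E=np.array(o["ee_rot"]);im=s["pixels"].max(2)
m=(W[...,2]>105)&(W[...,2]<150);m[:190]=0
Q=(W[m]-o["tcp_pos"])@E;uv=np.argwhere(m)
k=(abs(Q[:,0])<40)&(Q[:,2]<40)
print(k.sum(),Q[k][::8].round())
E
```

```text
time: 10.6
tcp_pos: [553.9, 213.3, 146.1]
ee_rot: [[0.96, -0.279, -0.003], [-0.279, -0.96, -0.002], [-0.002, 0.003, -1.0]]
force: [-0.1, 1.0, -0.2]
gripper_width: 95.1
pos [553.9 213.3 146.1] shift/50 [-0.06 -0.01  0.24] turn/30 [0.006 0.004 0.003] F [-0.11  0.99 -0.16] w 95.1 t 10.6
1058 [[ -4. -21.  39.]
 [ -3. -20.  37.]
 [ -2. -20.  37.]
 [ -2. -19.  36.]
 [ -1. -19.  36.]
 [ -5. -18.  35.]
 [ -4. -18.  30.]
 [ -3. -18.  29.]
 [ -2. -18.  27.]
 [ -2. -17.  27.]
 [ -1. -17.  27.]
 [ -0. -16.  26.]
 [ -4. -15.  25.]
 [ -4. -16.  22.]
 [ -3. -16.  20.]
 [ -2. -16.  20.]
 [ -1. -15.  18.]
 [ -1. -15.  18.]
 [ -3. -15.  16.]
 [ -6. -13.  19.]
 [ -1. -14.  16.]
 [ -4. -13.  17.]
 [  1. -13.  18.]
 [ -3. -13.  16.]
 [  2. -12.  17.]
 [ -1. -13.  15.]
 [ -5. -12.  16.]
 [ -0. -12.  14.]
 [ -4. -11.  15.]
 [  1. -10.  17.]
 [ -3. -10.  15.]
 [  2.  -9.  17.]
 [ -1. -10.  15.]
 [ -5.  -8.  17.]
 [ -0.  -9.  14.]
 [ -3.  -9.  14.]
 [  2.  -7.  17.]
 [ -1.  -8.  14.]
 [ -5.  -6.  16.]
 [  0.  -6.  16.]
 [ -3.  -7.  13.]
 [  2.  -5.  17.]
 [ -1.  -5.  15.]
 [ -4.  -4.  16.]
 [  2.  -4.  15.]

[... 884 characters left out ...]
 -5.  46.  18.]
 [  0.  44.  15.]
 [ -2.  44.  15.]
 [  3.  47.  19.]
 [ -0.  45.  14.]
 [ -4.  47.  16.]
 [  2.  47.  15.]
 [ -2.  47.  15.]
 [ -5.  51.  19.]
 [  0.  48.  15.]
 [ -3.  49.  15.]
 [  3.  51.  17.]
 [ -1.  50.  15.]
 [ -5.  52.  17.]
 [  1.  50.  14.]
 [ -2.  52.  15.]
 [  3.  55.  19.]
 [ -0.  52.  15.]
 [ -3.  53.  14.]
 [  3.  55.  17.]
 [ -0.  54.  15.]
 [ -3.  56.  16.]
 [  3.  57.  18.]
 [ -0.  56.  15.]
 [ -3.  58.  16.]
 [  3.  58.  16.]
 [ -0.  58.  15.]
 [ -3.  60.  16.]
 [  3.  60.  16.]
 [ -0.  59.  15.]
 [ -3.  60.  14.]
 [  3.  62.  17.]
 [ -0.  61.  15.]
 [ -3.  62.  15.]
 [  3.  63.  16.]
 [ -0.  63.  15.]
 [ -2.  63.  14.]
 [ -3.  65.  16.]
 [ -1.  66.  16.]]
```

View pics/g.png

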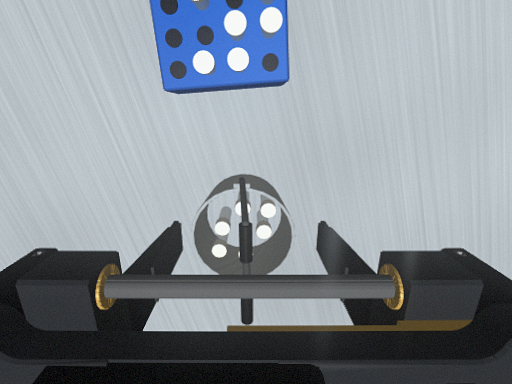

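The bail is upright with the sleeve centred between the jaws at (246,240). I'll lower 12.5 mm and grip.

```bash
python3 -m inch '[[-0.03,0,0.12,0,0,0],[0,0,0.13,0,0,0],[0,0,0,0,0,0]]'
python3 -m inch '[[0,0,0,0,0,0],[0,0,0,0,0,0],[0,0,0,0,0,0],[0,0,0,0,0,0],[0,0,0,0,0,0],[0,0,0,0,0,0],[0,0,0,0,0,0],[0,0,0,0,0,0]]' -1
python3 -c "
from go import *
go([0,0,0])"
```

```text
time: 11.02
tcp_pos: [550.2, 214.2, 132.5]
ee_rot: [[0.961, -0.277, -0.005], [-0.277, -0.961, -0.003], [-0.004, 0.004, -1.0]]
force: [0.4, -0.6, 0.9]
gripper_width: 94.9
time: 12.02
tcp_pos: [551.2, 214.3, 133.6]
ee_rot: [[0.961, -0.278, -0.003], [-0.278, -0.961, -0.002], [-0.002, 0.003, -1.0]]
force: [-0.0, 0.5, 0.4]
gripper_width: 20.3
pos [551.2 214.3 133.6] shift/50 [-9.39  7.17  2.72] turn/30 [0. 0. 0.] F [-0.04  0.46  0.44] w 20.3 t 12.03
```

```bash
python3 -m inch '[[0,0,0,0,0,0],[0,0,0,0,0,0],[0,0,0,0,0,0],[0,0,0,0,0,0]]'
python3 -m inch '[[0,0,-0.05,0,0,0],[0,0,-0.05,0,0,0],[0,0,-0.08,0,0,0],[0,0,-0.1,0,0,0],[0,0,-0.15,0,0,0],[0,0,-0.2,0,0,0],[0,0,-0.2,0,0,0],[0,0,0,0,0,0]]'
python3 - <<'E'
from go import *
go([0,0,0])
s,W,T=snap("wrist","i.png")
im=s["pixels"].copy();s2,_,_=snap("scene")
cv2.imwrite("pics/i.png",np.hstack([im[100:340,100:420],cv2.resize(s2["pixels"][160:280,220:340],(240,240),interpolation=cv2.INTER_CUBIC)])[...,::-1])
E
```

```text
time: 12.52
tcp_pos: [551.2, 214.2, 133.7]
ee_rot: [[0.961, -0.278, -0.003], [-0.278, -0.961, -0.002], [-0.002, 0.003, -1.0]]
force: [0.0, -0.5, 0.2]
gripper_width: 7.9
time: 13.52
tcp_pos: [552.2, 214.6, 176.9]
ee_rot: [[0.961, -0.278, -0.0], [-0.278, -0.961, -0.001], [0.0, 0.001, -1.0]]
force: [0.3, 0.2, -3.6]
gripper_width: 8.1
pos [552.2 214.6 176.9] shift/50 [-9.42  7.18  3.55] turn/30 [0. 0. 0.] F [ 0.3   0.15 -3.59] w 8.1 t 13.53
```

View pics/i.png

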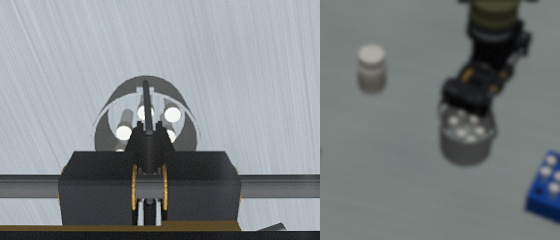

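The pail is held by the +y sleeve, about 42 mm off the bench and roughly level; force −3.6 N means about 0.37 kg. Next: pail tilt and hook position from the clouds.

```bash
python3 - <<'E'
from go import *
from scipy.optimize import least_squares
s,W,T=snap("wrist");o=arm.observe()
P=W[:250].reshape(-1,3);z0=o["tcp_pos"][2]
m=(np.linalg.norm(P[:,:2]-[544,190],axis=1)<80)&(P[:,2]>15)
P=P[m];h,e=np.histogram(P[:,2],bins=np.arange(15,200,5));print([(int(a),b) for a,b in zip(e,h) if b>5])
# far rim points only
M=(s["pixels"].max(2)>0)
hk=[]
for n in ["top","scene","top","scene"]:
    s,W,T=snap(n)
    P=W.reshape(-1,3);P=P[(P[:,0]>465)&(P[:,0]<600)&(abs(P[:,1]+135)<25)&(P[:,2]>215)&(P[:,2]<275)]
    b=P[P[:,0]>525]
    f=np.polyfit(b[:,0],b[:,1],1);
    print(n,len(P),"yaw",np.degrees(np.arctan(f[0])),"y@505",np.polyval(f,505))
    for x in range(470,605,8):
        q=P[(P[:,0]>=x)&(P[:,0]<x+8)]
        if len(q):print(x,len(q),q.mean(0).round(1),np.percentile(q[:,2],[5,95]).round(),end=" | ")
    print()
    P=W.reshape(-1,3);c=P[(P[:,2]>60)&(P[:,2]<310)&(P[:,0]>600)&(P[:,0]<660)&(abs(P[:,1]+118)<40)]
    if len(c)>20: print("col",cv2.minAreaRect(c[:,:2].astype(np.float32)))
E
```

```text
[(40, np.int64(33)), (45, np.int64(55)), (50, np.int64(1244)), (55, np.int64(202)), (60, np.int64(208)), (65, np.int64(238)), (70, np.int64(218)), (75, np.int64(250)), (80, np.int64(230)), (85, np.int64(229)), (90, np.int64(283)), (95, np.int64(760)), (100, np.int64(181)), (105, np.int64(274)), (110, np.int64(537)), (115, np.int64(20)), (120, np.int64(22)), (125, np.int64(23)), (130, np.int64(23)), (135, np.int64(28)), (140, np.int64(30)), (145, np.int64(38)), (150, np.int64(70)), (155, np.int64(85)), (160, np.int64(106)), (165, np.int64(146)), (170, np.int64(334)), (175, np.int64(114)), (180, np.int64(130)), (185, np.int64(110))]
top 134 yaw 8.673863537718548 y@505 -137.73500998800216
478 9 [ 482.3 -139.5  251.7] [247. 255.] | 486 7 [ 490.1 -138.   241.2] [236. 246.] | 494 10 [ 497.5 -137.9  238.8] [236. 241.] | 502 9 [ 506.2 -136.3  237.1] [235. 239.] | 510 11 [ 514.6 -135.9  238.7] [236. 244.] | 518 11 [ 521.6 -134.1  248.8] [245. 254.] | 526 9 [ 529.7 -133.9  250.8] [250. 252.] | 534 8 [ 537.1 -132.7  251.3] [249. 253.] | 542 12 [ 545.9 -131.6  251.1] [248. 254.] | 550 9 [ 554.8 
[... 1907 characters left out ...]
.489968299865723)
scene 43 yaw 11.147228351601953 y@505 -138.76847069899114
470 1 [ 476.9 -139.5  253.9] [254. 254.] | 478 8 [ 482.9 -139.6  248.3] [236. 257.] | 486 8 [ 490.1 -138.6  240.6] [234. 247.] | 494 2 [ 501.8 -137.1  239.8] [239. 240.] | 502 2 [ 503.7 -135.1  235.2] [234. 237.] | 510 3 [ 514.6 -134.4  239.5] [235. 244.] | 518 3 [ 521.2 -133.4  250. ] [248. 252.] | 526 2 [ 527.  -134.2  251.2] [249. 253.] | 534 6 [ 537.3 -132.6  253.1] [252. 255.] | 542 2 [ 544.5 -131.3  251.7] [251. 253.] | 550 3 [ 552.4 -128.9  253.3] [251. 255.] | 558 3 [ 561.5 -127.7  254.4] [252. 256.] | 
col ((629.4921264648438, -119.80378723144531), (44.32661819458008, 38.680335998535156), 3.2808585166931152)
```

```bash
python3 -m inch '[[0,0,-0.2,0,0,-0.05],[0,0,-0.3,0,0,-0.12],[0,0,-0.3,0,0,-0.15],[0,0,-0.3,0,0,-0.15],[0,0,-0.3,0,0,-0.15],[0,0,-0.3,0,0,-0.12],[0,0,-0.2,0,0,-0.08],[0,0,-0.1,0,0,0]]'
python3 - <<'E'
from go import *
go([415.5,-124.5,278],rot(8.6,0))
E
```

```text
time: 14.88
tcp_pos: [552.0, 214.7, 276.7]
ee_rot: [[0.989, 0.148, -0.001], [0.148, -0.989, -0.002], [-0.002, 0.001, -1.0]]
force: [-0.2, -0.2, -3.9]
gripper_width: 8.4
pos [552.  214.7 276.7] shift/50 [-3.7   6.31 -0.01] turn/30 [ 0.003  0.003 -0.004] F [-0.22 -0.24 -3.9 ] w 8.4 t 14.88
```

```bash
python3 -m inch '[[-0.15,0.1,0,0,0,0],[-0.3,0.2,0,0,0,0],[-0.4,0.3,0,0,0,0],[-0.4,0.4,0,0,0,0],[-0.4,0.4,0,0,0,0],[-0.4,0.4,0,0,0,0],[-0.4,0.4,0,0,0,0],[-0.4,0.4,0,0,0,0]]'
python3 -m inch '[[-0.35,0.4,0,0,0,0],[-0.25,0.4,0,0,0,0],[-0.15,0.4,0,0,0,0],[-0.1,0.4,0,0,0,0],[0,0.4,0,0,0,0],[0,0.4,0,0,0,0],[0,0.35,0,0,0,0],[0,0.3,0,0,0,0]]'
python3 -m inch '[[0,0.25,0,0,0,0],[0,0.2,0,0,0,0],[0,0.15,0,0,0,0],[0,0.06,0,0,0,0],[0,0,0,0,0,0],[0,0,0,0,0,0],[0,0,0,0,0,0],[0,0,0,0,0,0]]'
python3 - <<'E'
from go import *
go([415.5,-124.5,278],rot(8.6,0))
s,W,T=snap("wrist","j.png")
s2,W2,_=snap("scene");np.save("Wj",W2);np.save("Wjw",W)
cv2.imwrite("pics/j.png",np.hstack([s["pixels"],cv2.resize(s2["pixels"][130:270,130:270],(288,384),interpolation=cv2.INTER_CUBIC)])[...,::-1])
E
```

```text
time: 15.88
tcp_pos: [428.4, 64.1, 275.1]
ee_rot: [[0.989, 0.147, -0.004], [0.147, -0.989, -0.002], [-0.005, 0.002, -1.0]]
force: [0.3, -0.2, -3.3]
gripper_width: 7.9
time: 16.88
tcp_pos: [409.7, -92.8, 275.7]
ee_rot: [[0.989, 0.147, -0.004], [0.147, -0.989, -0.002], [-0.004, 0.001, -1.0]]
force: [1.0, 0.2, -3.1]
gripper_width: 8.1
time: 17.88
tcp_pos: [415.2, -124.6, 276.4]
ee_rot: [[0.989, 0.148, -0.003], [0.148, -0.989, -0.002], [-0.003, 0.002, -1.0]]
force: [0.4, 0.5, -2.7]
gripper_width: 8.1
pos [ 415.2 -124.6  276.4] shift/50 [ 0.01 -0.   -0.03] turn/30 [ 0.003  0.006 -0.003] F [ 0.38  0.46 -2.71] w 8.1 t 17.88
```

View pics/j.png

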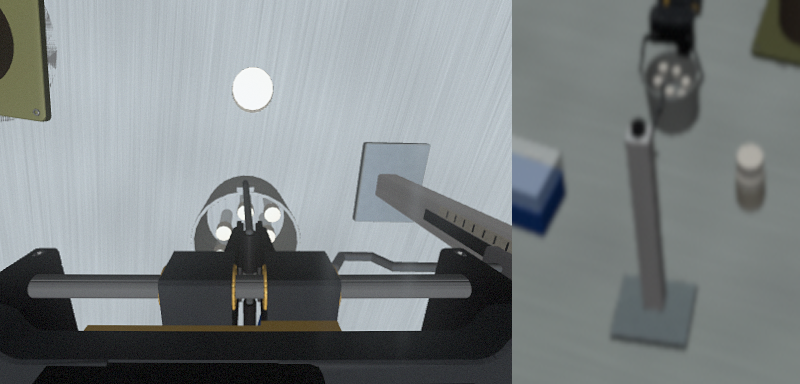

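The wrist picture shows the pail hanging at (246,220) and the hook arm with its dip at (335–440, 255–270), to the right (+x) of the jaws. Next I'll measure the hook in tool axes.

```bash
python3 - <<'E'
from go import *
W=np.load("Wjw.npy");o=arm.observe();E=np.array(o["ee_rot"])
Q=(W-o["tcp_pos"])@E
S=Q[250:276,320:430].reshape(-1,3);S=S[(S[:,2]>10)&(S[:,2]<60)]
for x in range(40,190,8):
    q=S[(S[:,0]>=x)&(S[:,0]<x+8)]
    if len(q):print(x,len(q),q.mean(0).round(1),q.min(0).round(),q.max(0).round())
# pail rim/tilt and crown
P=Q[170:250,190:305].reshape(-1,3)
rim=P[(abs(P[:,2]-66)<12)];A=np.c_[rim[:,:2],np.ones(len(rim))]
print(len(rim),np.linalg.lstsq(A,rim[:,2],rcond=None)[0],rim.mean(0),rim.min(0),rim.max(0))
c=P[(P[:,2]<30)&(P[:,2]>8)&(abs(P[:,0])<8)];print(len(c),c.min(0),c.max(0),c.mean(0))
E
```

```text
56 38 [62.5 22.3 25.9] [61. 21. 23.] [64. 26. 32.]
64 103 [67.9 22.3 32.7] [64. 21. 23.] [72. 25. 44.]
72 81 [76.3 23.1 39.6] [72. 21. 36.] [80. 27. 43.]
80 101 [84.1 23.8 39.7] [80. 21. 37.] [88. 28. 44.]
88 87 [92.  23.8 39.2] [88. 21. 36.] [96. 28. 42.]
96 172 [100.1  23.4  32.9] [96. 21. 25.] [104.  28.  42.]
104 113 [107.5  23.4  26.2] [104.  21.  23.] [112.  27.  34.]
112 106 [116.1  23.7  25.5] [112.  20.  23.] [120.  28.  29.]
120 107 [124.1  23.8  25.5] [120.  21.  23.] [128.  28.  29.]
128 58 [130.4  23.9  25.7] [128.  21.  23.] [133.  28.  29.]
1621 [2.43644252e-02 1.31287772e-01 7.01031681e+01] [-2.16735864  1.34489814 70.22693037] [-50.28701121 -29.67039819  54.16165511] [44.72675744 38.37120054 77.99886305]
299 [ -7.99125958 -22.01467177   8.00155487] [  7.95003144 -10.25672091  29.68091812] [ -0.39234085 -15.15922144  17.52624128]
```

```bash
python3 -m inch '[[0.08,-0.02,-0.05,0,0,0],[0.15,-0.02,0,0,0,0],[0.2,0,0,0,0,0],[0.25,0,0,0,0,0],[0.25,0,0,0,0,0],[0.25,0,0,0,0,0],[0.2,0,0,0,0,0],[0.15,0,0,0,0,0]]'
python3 -m inch '[[0.1,0,0,0,0,0],[0.06,0,0,0,0,0],[0,0,0,0,0,0],[0,0,0,0,0,0],[0,0,0,0,0,0],[0,0,0,0,0,0]]'
python3 - <<'E'
from go import *
go([499.6,-111.8,278],rot(8.6,0))
s,W,T=snap("wrist");o=arm.observe();E=np.array(o["ee_rot"]);Q=(W-o["tcp_pos"])@E
S=Q[240:280].reshape(-1,3);S=S[(S[:,2]>10)&(S[:,2]<60)&(abs(S[:,0])<130)&(S[:,1]>18)&(S[:,1]<32)]
for x in range(-48,110,8):
    q=S[(S[:,0]>=x)&(S[:,0]<x+8)]
    if len(q)>3:print(x,len(q),q.mean(0).round(1))
s2,W2,_=snap("top");a=s2["pixels"][140:230,270:390]
s3,W3,_=snap("scene");b=s3["pixels"][130:230,140:260]
cv2.imwrite("pics/k.png",np.hstack([cv2.resize(a,(400,300),interpolation=2),cv2.resize(b,(360,300),interpolation=2)])[...,::-1])
E
```

```text
time: 18.98
tcp_pos: [491.2, -111.4, 278.4]
ee_rot: [[0.989, 0.148, -0.003], [0.148, -0.989, -0.002], [-0.004, 0.002, -1.0]]
force: [0.7, -0.2, -3.3]
gripper_width: 8.2
time: 19.73
tcp_pos: [498.4, -110.4, 278.6]
ee_rot: [[0.989, 0.147, -0.003], [0.147, -0.989, -0.002], [-0.003, 0.002, -1.0]]
force: [-0.6, 1.0, -2.6]
gripper_width: 8.1
pos [ 498.4 -110.4  278.6] shift/50 [0.02 0.03 0.01] turn/30 [ 0.004  0.006 -0.004] F [-0.56  0.96 -2.56] w 8.1 t 19.73
56 10 [63.3 25.1 29. ]
64 96 [68.2 26.4 27.8]
72 90 [76.3 26.5 28. ]
80 98 [84.1 26.5 27.9]
88 111 [92.  26.4 28. ]
96 346 [100.9  23.1  28.3]
104 71 [107.6  20.2  18.1]
```

View pics/k.png

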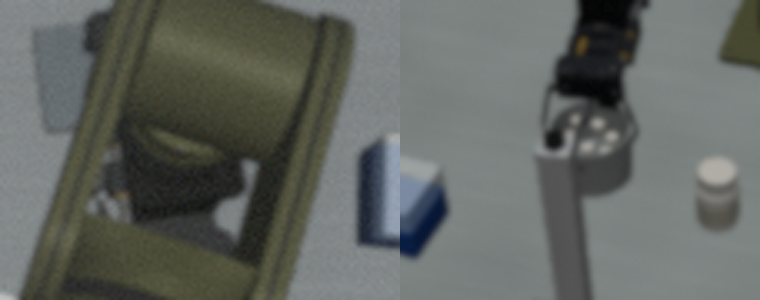

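In the scene crop the bail is behind the column in line with the hook, and the bar is at tool y≈26.5, matching the kink. I'll lower slowly.

```bash
python3 -m inch '[[0.01,0,0.05,0,0,0],[0.01,0,0.08,0,0,0],[0,0,0.08,0,0,0],[0,0,0.08,0,0,0],[0,0,0.08,0,0,0],[0,0,0.07,0,0,0],[0,0,0.06,0,0,0],[0,0,0.04,0,0,0]]'
python3 -m inch '[[0,0,0.04,0,0,0],[0,0,0.04,0,0,0],[0,0,0.04,0,0,0],[0,0,0.04,0,0,0],[0,0,0.04,0,0,0],[0,0,0.04,0,0,0],[0,0,0.04,0,0,0],[0,0,0.04,0,0,0]]'
python3 - <<'E'
from go import *
F=[]
for i in range(6): s=snap("scene");F.append(arm.observe()["force"])
print(np.mean(F,0))
E
```

```text
time: 20.88
tcp_pos: [499.3, -110.2, 251.3]
ee_rot: [[0.989, 0.147, -0.003], [0.147, -0.989, -0.002], [-0.003, 0.002, -1.0]]
force: [-0.6, -0.4, -3.1]
gripper_width: 8.3
time: 21.88
tcp_pos: [499.4, -110.3, 235.5]
ee_rot: [[0.989, 0.147, -0.003], [0.147, -0.989, -0.002], [-0.003, 0.002, -1.0]]
force: [-0.3, 0.3, -3.3]
gripper_width: 8.0
[ 0.05167254  0.09903266 -2.26428475]
```

```bash
python3 -m inch '[[0,0,0.04,0,0,0],[0,0,0.04,0,0,0],[0,0,0.04,0,0,0],[0,0,0.04,0,0,0],[0,0,0.04,0,0,0],[0,0,0.04,0,0,0],[0,0,0.04,0,0,0],[0,0,0.04,0,0,0]]'
cat > f.py <<'E'
from go import *
F=[];H=[]
for i in range(6):
    s,W,_=snap("scene");F.append(arm.observe()["force"])
    P=W.reshape(-1,3);q=P[(P[:,0]>530)&(P[:,0]<600)&(abs(P[:,1]+130)<16)&(P[:,2]>150)&(P[:,2]<265)]
    H.append(np.median(q[:,2]) if len(q) else np.nan)
print("F",np.mean(F,0).round(2),"arm z",np.round(H,1),arm.observe()["tcp_pos"],arm.observe()["time"])
E
python3 f.py
```

```text
time: 23.18
tcp_pos: [499.3, -110.3, 219.5]
ee_rot: [[0.989, 0.147, -0.003], [0.147, -0.989, -0.002], [-0.003, 0.002, -1.0]]
force: [-0.1, -0.7, -0.6]
gripper_width: 8.1
F [ 0.58  0.06 -1.2 ] arm z [193.7 158.  161.7 158.1 226.6 159.4] [ 499.3021674  -110.30939398  219.64680407] 23.475
```

```bash
python3 -m inch '[[0,0,0.04,0,0,0],[0,0,0.04,0,0,0],[0,0,0.04,0,0,0],[0,0,0.04,0,0,0],[0,0,0.04,0,0,0],[0,0,0.04,0,0,0],[0,0,0,0,0,0]]'; python3 f.py; python3 -m inch '[[0,0,0,0,0,0],[0,0,0,0,0,0]]';python3 f.py
```

```text
time: 24.35
tcp_pos: [499.2, -110.4, 207.4]
ee_rot: [[0.989, 0.147, -0.003], [0.147, -0.989, -0.002], [-0.003, 0.002, -1.0]]
force: [0.3, 0.2, -0.6]
gripper_width: 7.8
F [ 0.53  0.44 -0.07] arm z [219.1 219.4 219.9 219.9 221.1 221.3] [ 499.23911685 -110.36573219  207.62232809] 24.65
time: 24.9
tcp_pos: [499.3, -110.4, 207.6]
ee_rot: [[0.989, 0.147, -0.003], [0.147, -0.989, -0.002], [-0.003, 0.002, -1.0]]
force: [0.4, -1.0, 0.6]
gripper_width: 8.5
F [ 0.53  1.04 -0.35] arm z [220.9 223.6 220.2 220.  222.6 219.9] [ 499.24483458 -110.35491164  207.57261442] 25.2
```

```bash
python3 -m inch '[[0,0,0.02,0,0,0],[0,0,0.03,0,0,0],[0,0,0,0,0,0],[0,0,0,0,0,0]]'; python3 f.py; python3 f.py
```

```text
time: 25.7
tcp_pos: [499.2, -110.4, 205.1]
ee_rot: [[0.989, 0.147, -0.003], [0.147, -0.989, -0.002], [-0.003, 0.002, -1.0]]
force: [1.8, 0.5, 0.4]
gripper_width: 8.3
F [0.58 0.22 0.13] arm z [219.4 220.8 217.1 219.6 217.7 218.4] [ 499.21855725 -110.33955738  205.04950202] 26.0
F [ 0.34  0.5  -0.21] arm z [217.8 217.5 219.  218.  217.8 217.2] [ 499.23929553 -110.3574913   205.06247345] 26.3
```

Force on the tool is now about zero and the hook carries the pail, so I'll release.

```bash
python3 -m inch '[[0,0,0,0,0,0],[0,0,0,0,0,0],[0,0,0,0,0,0],[0,0,0,0,0,0]]' -0.4
python3 f.py
python3 - <<'E'
from go import *
s,W,_=snap("wrist");np.save("Wl",W)
s3,_,_=snap("scene");b=s3["pixels"][130:230,140:260]
cv2.imwrite("pics/l.png",np.hstack([s["pixels"],cv2.resize(b,(288,384),interpolation=2)])[...,::-1])
E
```

```text
time: 26.8
tcp_pos: [499.2, -110.4, 205.0]
ee_rot: [[0.989, 0.147, -0.003], [0.147, -0.989, -0.002], [-0.003, 0.002, -1.0]]
force: [-0.8, 0.5, -0.4]
gripper_width: 28.6
F [-0.02 -0.11 -0.1 ] arm z [217.5 216.9 217.4 215.  219.1 216.5] [ 499.20896158 -110.33771931  205.01776163] 27.1
```

View pics/l.png

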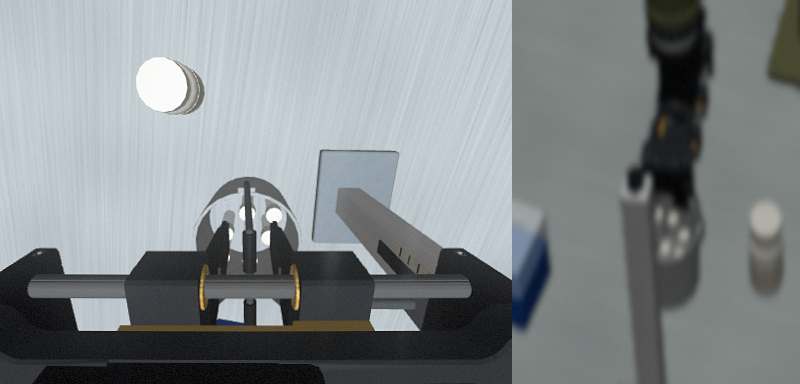

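The jaws are open about 28 mm around the sleeve at (249,250), and the pail hangs on the hook without touching them. I'll withdraw straight up.

```bash
python3 -m inch '[[0,0,-0.1,0,0,0],[0,0,-0.2,0,0,0],[0,0,-0.3,0,0,0],[0,0,-0.4,0,0,0],[0,0,-0.5,0,0,0],[0,0,-0.5,0,0,0],[0,0,-0.5,0,0,0],[0,0,-0.5,0,0,0]]'
python3 -m inch '[[0,-0.3,-0.3,0,0,0],[0,-0.6,0,0,0,0],[-0.5,-0.6,0,0,0,0],[-0.6,-0.6,0,0,0,0],[-0.6,-0.5,0,0,0,0],[-0.4,0,0,0,0,0],[0,0,0,0,0,0],[0,0,0,0,0,0]]'
python3 -m inch '[[0,0,0,0,0,0],[0,0,0,0,0,0],[0,0,0,0,0,0],[0,0,0,0,0,0],[0,0,0,0,0,0],[0,0,0,0,0,0],[0,0,0,0,0,0],[0,0,0,0,0,0]]'
python3 f.py
python3 - <<'E'
from go import *
for i in range(2):
    s,W,_=snap("scene");P=W.reshape(-1,3)
    t,Wt,_=snap("top");Pt=Wt.reshape(-1,3)
    for n,A in(("scene",P),("top",Pt)):
        q=A[(np.linalg.norm(A[:,:2]-[503,-137],axis=1)<50)&(A[:,2]>90)&(A[:,2]<215)]
        if len(q)<20: continue
        r=q[(q[:,2]>np.percentile(q[:,2],5))]
        print(n,len(q),cv2.minEnclosingCircle(q[:,:2].astype(np.float32)),np.percentile(q[:,2],[5,25,50,75,95]).round())
    b=P[(np.linalg.norm(P[:,:2]-[402,-16],axis=1)<35)&(P[:,2]>80)&(P[:,2]<110)];print("bottle",np.median(b,0))
cv2.imwrite("pics/m.png",np.hstack([cv2.resize(t["pixels"][140:230,270:360],(400,400),interpolation=2),cv2.resize(s["pixels"][140:230,150:240],(400,400),interpolation=2)])[...,::-1])
E
```

```text
time: 28.2
tcp_pos: [499.7, -110.0, 357.6]
ee_rot: [[0.989, 0.147, -0.001], [0.147, -0.989, -0.003], [-0.002, 0.003, -1.0]]
force: [0.5, -0.5, -0.1]
gripper_width: 28.7
time: 29.2
tcp_pos: [376.9, 3.4, 370.4]
ee_rot: [[0.989, 0.148, -0.003], [0.148, -0.989, -0.002], [-0.003, 0.002, -1.0]]
force: [0.2, 0.8, 0.8]
gripper_width: 28.5
time: 30.2
tcp_pos: [376.7, 3.1, 370.2]
ee_rot: [[0.989, 0.147, -0.003], [0.147, -0.989, -0.002], [-0.003, 0.002, -1.0]]
force: [0.1, 0.4, -0.5]
gripper_width: 28.7
F [-0.4  -0.02  0.06] arm z [217.  217.2 218.7 217.8 217.  218.1] [376.67600391   3.12299946 370.14048756] 30.5
scene 505 ((502.9952392578125, -137.1085205078125), 49.88359069824219) [ 95. 112. 126. 138. 204.]
top 539 ((504.103271484375, -136.63616943359375), 49.19639205932617) [ 96. 124. 132. 198. 207.]
bottle [403.92406469 -15.70302747  85.29570551]
scene 493 ((502.5219421386719, -136.48573303222656), 49.645843505859375) [ 96. 111. 126. 138. 206.]
top 531 ((503.1847839355469, -137.10494995117188), 49.448997497558594) [ 98. 125. 133. 196. 206.]
bottle [403.23295421 -16.6775894   85.84056038]
```

View pics/m.png

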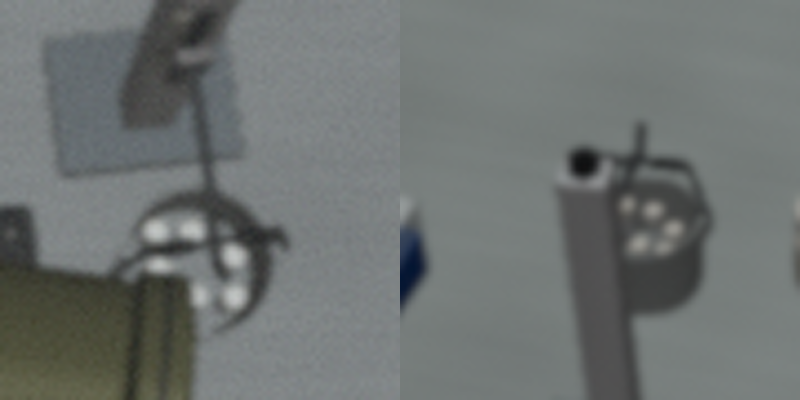

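The pail hangs centred under the saddle with the bail across the bar, and nothing is touching it. I'll let it settle and hand in.

```bash
for i in 1 2 3; do python3 -m inch '[[0,0,0,0,0,0],[0,0,0,0,0,0],[0,0,0,0,0,0],[0,0,0,0,0,0],[0,0,0,0,0,0],[0,0,0,0,0,0],[0,0,0,0,0,0],[0,0,0,0,0,0]]' | head -1; done
python3 f.py; python3 -c "
from rig import arm
print(arm.hand_in())"
```

```text
time: 31.7
time: 32.7
time: 33.7
F [ 0.31 -0.07 -0.24] arm z [218.  216.7 216.1 216.7 215.6 216.6] [376.68396242   3.12626614 370.13738709] 34.0
the job is handed in; nothing more can be done
None
```

The pail is hanging on the balance hook by the kink of its bail, released, and I handed the job in at about 34 s of the 72 s allowed. The hand-in reports no verdict.

**What I did:** I raised the folded bail along its arc with one finger of the open gripper while the pail stood on the bench. I then gripped the +y sleeve, lifted the pail and brought the bail over the hook tip from the front. I lowered at about 16 mm/s until the force on the tool was close to zero, opened the jaws and withdrew straight up.

**Last checks:**
- **Position:** the rim is centred within about 1 mm of the saddle. The top of the pail is about 138 mm above the bench, so its underside is about 68 mm up. That is where it should be with the kink on the saddle.
- **Hook:** it is drawn down about 35 mm and steady within the camera noise of 1–2 mm over the last seconds. That is consistent with the measured weight of about 3.2–3.6 N (0.33–0.37 kg).
- **Surroundings:** the arm is clear of everything, and the bottle is where it was within 2 mm. I did not re-measure the rack or tip box, but the arm never worked near them.

**What was off or not measured:**
- While held by the one sleeve, the pail leaned about 0.13 rad, well under the 0.45 rad limit.
- Hook speed was not measured directly.
- The hook-height readings from two checks during lowering were unusable: one was scattered, the other not taken. I relied on the tool force until the next check.

I viewed 12 pictures, two over the budget of 10.

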